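Unclamp the round vacuum chamber

ROBOT

A 6-joint arm with a two-finger parallel gripper is mounted at the origin on a cart in front of the work surface, level with it; the furniture and walls round the work are solid. World frame = base frame: x ahead of the robot, y to its left, z up, the work surface at z = 0. Lengths are in m, angles in degrees, forces in N, time in s.
With the tool pointing down it reaches from about 0.4 to 0.825 m from the base axis. Payload 7 kg.
Tool frame: the origin (TCP) lies between the finger pads; the fingertips stand 19 mm ahead of it and the grasp point (between the pads) is the TCP; z points along the fingers, y is the line along which they close (so a half turn about z gives the same grasp; the last joint's range is limited). The gripper opens to 88 mm and grips with 3 to 60 N. Pads are 19 mm wide; open, the fingers measure 130 mm over their backs; the gripper's body (78 mm by 193 mm) begins 47 mm behind the grasp point.
Start: joints at [89.616, 20.546, 0.682, 0, -70.136, -16.507], TCP at [0.196, 0.646, 0.224] pointing down, gripper open.
Joint ranges: [-176.03, 176.03], [-82.01, 121.73], [-58.28, 71.71], [-173.87, 95.51], [-174.79, -0.11], [-173.66, 173.66]. Speed limits (degrees/s): [136.94, 136.94, 172.46, 180, 180, 180].

INTERFACE

Orientations are given as [roll, pitch, yaw] about the fixed x, y, z axes, in that order (R = Rz(yaw) Ry(pitch) Rx(roll)).
In Python, from plant import r gives the robot as it stands. The module is installed in compiled form; this text tells all that it offers.
- The arm moves only by the shell command python3 -m pendant 'ROWS' [OPENING] [FORCE]. ROWS is JSON, a list of rows, each a list of 6 numbers: the shift along the tool's x, y, z in mm, then the turn, a rotation vector about the tool's x, y, z in rad. In form: [[tx, ty, tz, wx, wy, wz], ...]. A call has 1 to 20 rows; each row is the pose to reach, as a shift and turn from the pose commanded when the call began, along the tool's axes at that moment; what a row does not reach only later rows make up. A row lasts 1/8 s, in which the tool goes at most 62.5 mm and 10.7 degrees, less where a joint would pass 70% of its speed; a pose out of reach is approached as far as the arm can. A call with a gripper value outside its range is refused whole. OPENING is the finger opening in mm, from 0 to 87.6, set as the call begins (- or left out, the last holds). The fingers move at their own pace and stop on an object; FORCE is the grip in N (left out, the last holds). Time passes only in rows, so rows that repeat a pose let the fingers close. It gives the time, the measured TCP pose, the force, the opening and the grip force at its end, in the units of the state.
- r.get_state(): the state, without advancing time (a new reading comes with each control period).
- r.capture(name): name is "scene" or "top"; returns the picture (480x640x3 uint8, red, green, blue); there is no depth.
- r.camera_params(name): a dict with "mtx" (3x3 intrinsics, pixels), "rvec" (rotation vector, rad) and "tvec" (3), from world to camera coordinates, as OpenCV has them. Camera axes: x right, y down, z forward; pixel columns grow to the right and rows downward; lengths in m; the calibration is good to about 2 mm. A picture is of the moment at which its call begins. camera_params takes no time and is no camera call.
- r.close_job(): hands the job in; it is judged then, once.
The state is a dict: "time_s": time; "joints": joint angles; "qd": joint speeds; "joint_torque": joint torques, N m; "tcp_pos": TCP position; "eef_rot": TCP orientation; "contact_force": force on the tool from outside, world axes, zero at the start; "moment": the same for the moment, N m; "gripper_width": finger opening in m; "gripper_force": force on a finger pad.
Only numpy, scipy, OpenCV 4.12 (cv2) and the standard library are available. Lean on these libraries where they do the work, as an engineer would, in place of code of your own. Each camera call takes 0.05 s, during which the arm holds its last target. There are 200 camera calls.

TASK

Unclamp the lid of the round vacuum chamber: first slide its safety catch fully back, away from the centre of the lid, then swing its clamp handle counter-clockwise (seen from above) round to the other stop pin. Leave the square chamber locked.

Things in the scene. Friction and masses are not known exactly. Their poses are not given: they have to be found in the camera images.
- round_chamber: Round grey vacuum chamber with an aluminium lid, 180 mm in diameter, fixed to the bench; beside it stands a like one with a square lid (168 mm). Origin: centre of its underside, z up; the lid's top lies 75 mm above it. The handle's pivot is the vertical axis through the origin. The catch lies on the +x side of the lid, the handle on the -x side (nearest the robot); the chamber may be turned up to 25 degrees either way.
- round_chamber_tab (a point): Centre of the black upright thumb tab of the round chamber's catch: 10 mm thick along the chamber's x, 22 mm wide along its y, 28 mm high; its top is 10.5 mm above this point. The point lies 102.5 mm above the bench and, with the catch engaged, 64 mm from the pivot along the chamber's +x. Under the tab is a steel bolt whose nose sits in a fork on the handle's hub; beside it, towards the pivot, is a guide bridge 26 mm wide whose top is 92 mm above the bench.
- round_chamber_catch (a joint): Travel of the catch along the chamber's +x (away from the pivot): 0 engaged, 0.022 m fully back; the handle is blocked below about 0.012. Needs about 2 N and stays where it is left.
- round_chamber_grip (a point): Centre of the black upright grip at the end of the round chamber's handle: a round post 16 mm in diameter and 34 mm high, its top 16 mm above this point, standing on a flat steel arm (its foot 18 mm below this point). The point lies 72 mm from the pivot and 119 mm above the bench.
- round_chamber_handle (a joint): Angle of the handle: 0 clamped, 1.4 rad fully open, against a stop at each end; it grows counter-clockwise from above. At 0 the arm points to 140 degrees, at 1.4 to 220 degrees, counter-clockwise from the chamber's +x axis. Needs about 2 N at the grip and stays where it is left; free play with the catch engaged is about 0.05 rad.
- square_chamber_catch (a joint): Travel of the square chamber's like catch: 0 engaged. Leave it alone.
- square_chamber_handle (a joint): Angle of the square chamber's like handle: 0 clamped. Leave it alone.

How it is judged (in metres and radians):
On the way, in this order (a step that is already met when the one before it is completed fails the run):
1. the round chamber's catch is slid back (at least 17 of 22 mm) while its handle is still clamped (value of joint round_chamber_catch above 0.017 m and value of joint round_chamber_handle below 0.2 rad), for 0.1 s.
2. the round chamber's handle is swung round to the open stop (within 0.2 rad) (value of joint round_chamber_handle above 1.2 rad), for 0.1 s.
At the end, for the whole second after the job is handed in: The round chamber's handle rests within 0.2 rad of its open stop (1.4 rad), its catch is still back by at least 15 mm, and the square chamber's handle (under 0.15 rad) and catch (under 6 mm) are where they were (value of joint round_chamber_handle above 1.2 rad and value of joint round_chamber_catch above 0.015 m and velocity of joint round_chamber_handle below 0.05 rad/s and value of joint square_chamber_handle below 0.15 rad and value of joint square_chamber_catch below 0.006 m); the robot touches nothing.
It fails at once if the round chamber's handle is forced past its engaged catch (value of joint round_chamber_handle above 0.2 rad and value of joint round_chamber_catch below 0.008 m).
It fails at once if the square chamber is unlocked (value of joint square_chamber_handle above 0.15 rad or value of joint square_chamber_catch above 0.006 m).
It also fails if it takes over 40 s, if anything falls off the work surface, if the arm or the gripper's body presses on something with over 40 N, if the wrist force passes 120 N, or if a joint passes its speed limit or range.

## Working session

There is one attempt and no reset: what is moved stays moved. The work goes in short steps, Python scripts to look and compute and a shell command to move; the robot and the scene stay as the last step left them, time stands still between calls to the robot, and variables do not carry over. Pictures are saved under pics/ and viewed, at most 10 in all, crops included, and the job is handed in when it is done.

```bash
mkdir -p pics; python3 - <<'E'
from plant import r
import cv2
for n in("scene","top"):
    cv2.imwrite(f"pics/{n}0.png",r.capture(n)[:,:,::-1])
    p=r.camera_params(n);print(n,p)
s=r.get_state();print(s["tcp_pos"],s["eef_rot"],s["time_s"])
E
```

```text
scene {'mtx': array([[473.96215316,   0.        , 318.64847151],
       [  0.        , 473.96215316, 236.42740957],
       [  0.        ,   0.        ,   1.        ]]), 'rvec': array([ 1.06667013, -2.53831173,  0.88158121]), 'tvec': array([0.38094836, 0.34536908, 0.68936479])}
top {'mtx': array([[562.47060343,   0.        , 319.33169643],
       [  0.        , 562.47060343, 236.02746903],
       [  0.        ,   0.        ,   1.        ]]), 'rvec': array([ 2.16431321, -2.12414997,  0.17206396]), 'tvec': array([0.00449214, 0.57338939, 1.07514025])}
[0.1960324  0.64542658 0.22322684] [ 1.79913304e+02 -7.51099931e-03 -1.68993058e+01] 0.1
```

View pics/scene0.png

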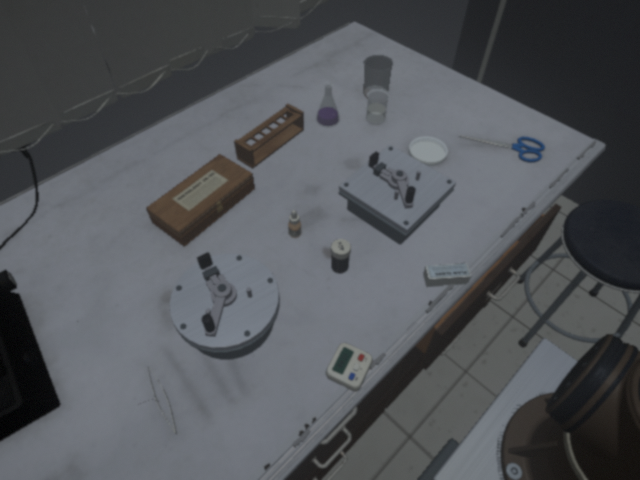

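View pics/top0.png

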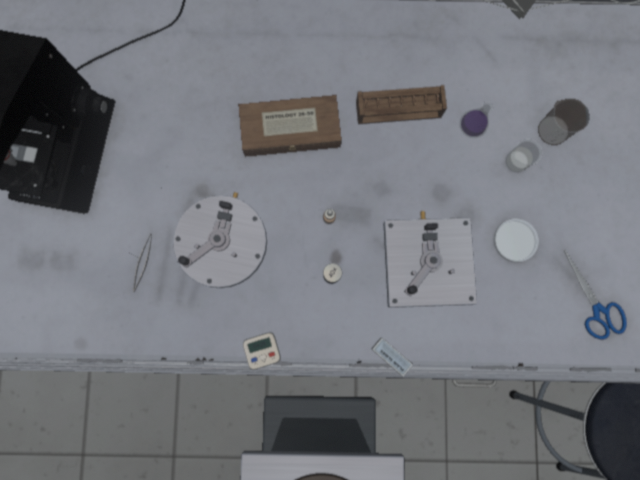

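The top view shows the round chamber at about (220,240), its catch tab near (225,207) and its grip near (184,261). The square chamber is at (431,262).

```bash
cat > h.py <<'E'
import numpy as np,cv2
from plant import r
def ray(n,uv,z):
    p=r.camera_params(n);R=cv2.Rodrigues(p["rvec"])[0];t=p["tvec"]
    d=R.T@np.linalg.inv(p["mtx"])@np.array([*uv,1.]);c=-R.T@t
    return c+d*(z-c[2])/d[2]
def proj(n,P):
    p=r.camera_params(n);return cv2.projectPoints(np.array([P],float),p["rvec"],p["tvec"],p["mtx"],None)[0].ravel()
def blobs(n,im,box,th=55):
    x0,y0,x1,y1=box;g=im[y0:y1,x0:x1].max(2)
    k,l,s,c=cv2.connectedComponentsWithStats((g<th).astype(np.uint8))
    return [(s[i,4],s[i,:4]+[x0,y0,0,0],c[i]+[x0,y0]) for i in range(1,k) if s[i,4]>8]
E
python3 - <<'E'
from h import *
t=cv2.imread("pics/top0.png");s=cv2.imread("pics/scene0.png")
for b in blobs("t",t,(170,190,275,290)):print("top",b)
for b in blobs("s",s,(165,245,285,345)):print("scene",b)
# lid circle, top view
g=cv2.cvtColor(t,6);m=(g[185:300,165:280]>150).astype(np.uint8)
c=max(cv2.findContours(m,0,2)[0],key=cv2.contourArea);(x,y),rad=cv2.minEnclosingCircle(c)
print("lid",x+165,y+185,rad,ray("top",(x+165,y+185),.075),rad/562*1.0)
a=cv2.resize(t[185:295,165:280],None,fx=5,fy=5,interpolation=2);b=cv2.resize(s[240:350,160:285],None,fx=3,fy=3,interpolation=2)
o=np.zeros((550,575,3),np.uint8);o[:]=a;o=cv2.convertScaleAbs(o,alpha=1.3)
cv2.imwrite("pics/c1.png",o)
E
```

```text
top (np.int32(11), array([222, 206,   9,   2]), array([226.63636364, 206.54545455]))
top (np.int32(13), array([184, 259,   4,   5]), array([185.92307692, 261.53846154]))
scene (np.int32(135), array([198, 254,  14,  14]), array([204.55555556, 260.62222222]))
scene (np.int32(139), array([203, 314,  11,  18]), array([208.13669065, 322.63309353]))
scene (np.int32(53), array([253, 330,  17,  15]), array([260.98113208, 339.13207547]))
lid 244.5 216.0 25.10487937927246 [0.60498114 0.16148089 0.075     ] 0.044670603877709006
```

View pics/c1.png

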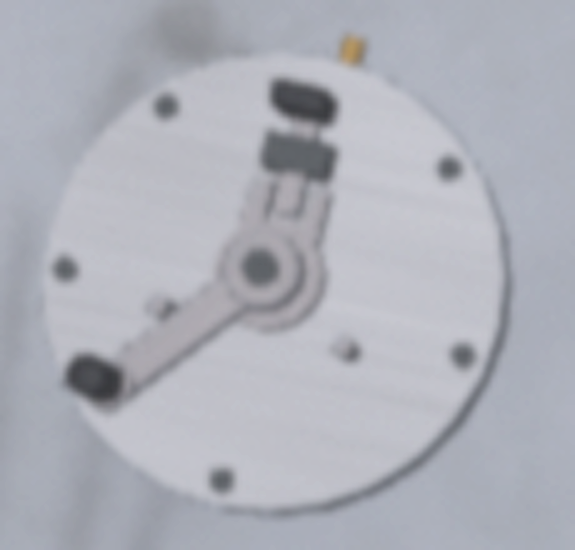

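The crop shows the tab at top pixel (225.5,205.3), the guide bridge behind it at about (224.5,216), the pivot cap at (217,238) and the grip at (184,260.5). The two views are now used to triangulate these points.

```bash
cat >> h.py <<'E'
def tri(a,b):
    P=[]
    for n in("scene","top"):
        p=r.camera_params(n);P.append(p["mtx"]@np.c_[cv2.Rodrigues(p["rvec"])[0],p["tvec"]])
    X=cv2.triangulatePoints(P[0],P[1],np.array(a,float),np.array(b,float)).ravel();return X[:3]/X[3]
E
python3 - <<'E'
from h import *
t=cv2.imread("pics/top0.png");s=cv2.imread("pics/scene0.png")
bt=[b for b in blobs("t",t,(170,190,275,290),90)]
for b in bt:print("top",b)
for b in blobs("s",s,(190,245,230,345),70):print("scene",b)
print("tab",tri((204.6,260.6),(225.5,205.3)),"grip",tri((208.1,322.6),(184,260.6)))
print("on planes tab",ray("top",(225.5,205.3),.106),ray("scene",(204.6,260.6),.1025),"grip",ray("top",(184,260.6),.125),ray("scene",(208.1,322.6),.119))
# lid edge by ray gradients about rough centre
c0=np.array([220.4,241.6]);g=cv2.GaussianBlur(cv2.cvtColor(t,6),(0,0),1).astype(np.float32);pts=[]
for a in np.radians(np.arange(0,360,4)):
    rr=np.arange(40,52,.25);q=c0+np.outer(rr,[np.cos(a),np.sin(a)])
    v=cv2.remap(g,q[:,0].astype(np.float32)[None],q[:,1].astype(np.float32)[None],1).ravel()
    i=np.argmin(np.gradient(v));pts.append(ray("top",q[i],.075)[:2])
pts=np.array(pts)
for _ in range(6):
    A=np.c_[2*pts,np.ones(len(pts))];x=np.linalg.lstsq(A,(pts**2).sum(1),rcond=None)[0]
    R=np.sqrt(x[2]+x[:2]@x[:2]);e=np.abs(np.hypot(*(pts-x[:2]).T)-R);pts=pts[e<max(.0015,2*e.std()+np.median(e))]
print("lid",x[:2],R,len(pts),e.max())
for z in(.085,.095,.1):print("hub",z,ray("top",(217,238.2),z))
E
```

```text
top (np.int32(78), array([219, 201,  13,   9]), array([225.25641026, 205.07692308]))
top (np.int32(84), array([218, 212,  14,   9]), array([224.47619048, 216.04761905]))
top (np.int32(26), array([214, 236,   6,   5]), array([216.5, 238. ]))
top (np.int32(77), array([178, 256,  12,  10]), array([183.72727273, 260.36363636]))
scene (np.int32(159), array([198, 253,  14,  16]), array([204.50943396, 260.62893082]))
scene (np.int32(100), array([204, 268,  15,  12]), array([210.45, 273.02]))
scene (np.int32(30), array([219, 285,   6,   6]), array([221.5, 287.5]))
scene (np.int32(167), array([202, 313,  13,  19]), array([208.1497006 , 322.53293413]))
tab [0.61970547 0.19466153 0.10224737] grip [0.51083676 0.26321657 0.12067249]
on planes tab [0.61900509 0.1941232  0.106     ] [0.61939535 0.19463725 0.1025    ] grip [0.51041833 0.26223961 0.125     ] [0.51170241 0.26285191 0.119     ]
lid [0.55662869 0.20864662] 0.0880696012852053 75 0.0014491926201334882
hub 0.085 [0.5588804  0.21104056 0.085     ]
hub 0.095 [0.5574047  0.20925396 0.095     ]
hub 0.1 [0.55666685 0.20836066 0.1       ]
```

Pivot is about (0.557,0.209). The tab is 64 mm from it at −13°, which matches the given size. The grip is about 71 mm from it. I'll move above the tab with the fingers closing along the chamber's y.

```bash
python3 -m pendant '[[45,26,0,0,0,0],[90,52,0,0,0,0],[135,78,0,0,0,-0.02],[180,104,0,0,0,-0.03],[225,130,0,0,0,-0.04],[270,156,0,0,0,-0.05],[315,182,0,0,0,-0.06],[360,208,0,0,0,-0.077],[405,234,0,0,0,-0.077],[450,260,0,0,0,-0.077],[495,286,20,0,0,-0.077],[536,308,40,0,0,-0.077],[536,308,50,0,0,-0.077],[536,308,50,0,0,-0.077],[536,308,50,0,0,-0.077]]' 50 20; python3 - <<'E'
from h import *
cv2.imwrite("pics/s1.png",r.capture("scene")[200:360,120:320,::-1].repeat(3,0).repeat(3,1))
s=r.get_state();print(s["tcp_pos"],s["eef_rot"],s["gripper_width"],s["time_s"])
E
```

```text
time_s: 1.98
tcp_pos: [0.6193, 0.1963, 0.1748]
eef_rot: [-180.0, -0.0, -12.4]
contact_force: [-0.8, 0.3, 0.1]
gripper_width: 0.0496
gripper_force: 0.0
[0.61936718 0.19653266 0.17505837] [-1.79947178e+02 -6.04553204e-02 -1.23917984e+01] 0.04991290587485049 2.025
```

View pics/s1.png

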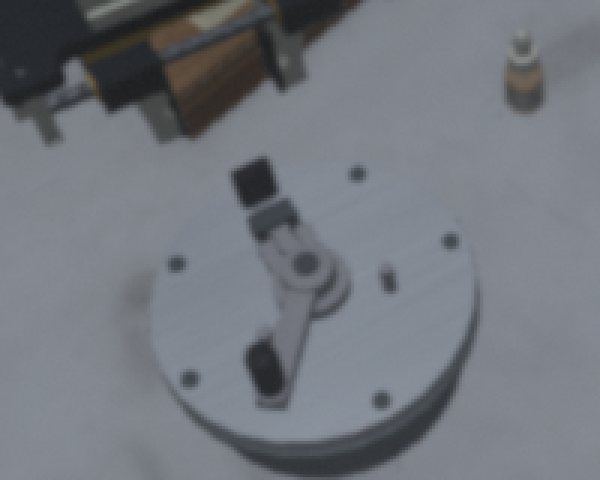

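The crop shows the open fingers at about (150,115) and (285,65), above and on either side of the tab at (255,183). I'll go down and grip it.

```bash
python3 -m pendant '[[0,2,20,0,0,0],[0,2,40,0,0,0],[0,2,59,0,0,0],[0,2,60,0,0,0],[0,2,60,0,0,0]]'; python3 -m pendant '[[0,0,0,0,0,0],[0,0,0,0,0,0],[0,0,0,0,0,0],[0,0,0,0,0,0],[0,0,0,0,0,0]]' 10 20
```

```text
time_s: 2.65
tcp_pos: [0.6194, 0.1942, 0.1153]
eef_rot: [-180.0, -0.1, -12.4]
contact_force: [0.7, -0.5, -0.5]
gripper_width: 0.0501
gripper_force: 0.0
time_s: 3.28
tcp_pos: [0.6191, 0.1934, 0.1141]
eef_rot: [180.0, 0.0, -12.5]
contact_force: [-1.0, 0.4, 0.2]
gripper_width: 0.0111
gripper_force: 0.0
```

The opening went to 11 mm, but the tab is 22 mm wide, so the fingers missed it. I'll look.

```bash
python3 - <<'E'
from h import *
a=r.capture("scene")[220:340,150:290,::-1].repeat(3,0).repeat(3,1);b=r.capture("top")[180:300,160:280,::-1].repeat(3,0).repeat(3,1)
cv2.imwrite("pics/s2.png",np.hstack([a,b]));print(r.get_state()["gripper_width"],proj("scene",[.6191,.1934,.095]),proj("top",[.6191,.1934,.095]))
E
```

```text
0.01029065267927006 [206.12252844 262.84753194] [226.78456498 206.45045585]
```

View pics/s2.png

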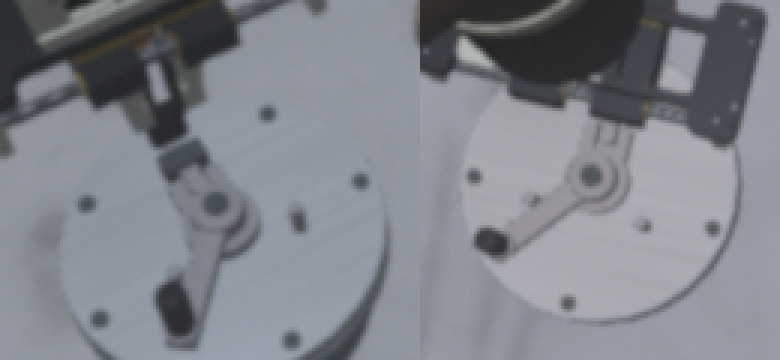

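The fingertips appear above or beyond the tab, at about (165,100) in the left crop, with the tab still visible at (168,128). An enlarged view will settle it.

```bash
python3 - <<'E'
from h import *
a=r.capture("scene")[225:285,165:245,::-1]
a=cv2.convertScaleAbs(cv2.resize(a,None,fx=9,fy=9,interpolation=cv2.INTER_CUBIC),alpha=1.8,beta=10)
R=r.camera_params("scene");print("cam",-cv2.Rodrigues(R["rvec"])[0].T@R["tvec"])
p0=np.array([.6191,.1934,.095])
cy=np.array([.214,.977,0]);cx=np.array([.977,-.214,0])
for n,P in dict(tipL=p0+.005*cy,tipR=p0-.005*cy,tabtop=np.array([.6195,.1945,.113]),tabbot=np.array([.6195,.1945,.085])).items():
    u=proj("scene",P);q=tuple(int(v) for v in ((u-[165,225])*9+4));print(n,q);cv2.circle(a,q,3,(0,0,255),-1)
cv2.imwrite("pics/s3.png",a)
E
```

```text
cam [0.15832886 0.38248681 0.75383094]
tipL (349, 356)
tipR (398, 333)
tabtop (350, 290)
tabbot (377, 376)
```

View pics/s3.png

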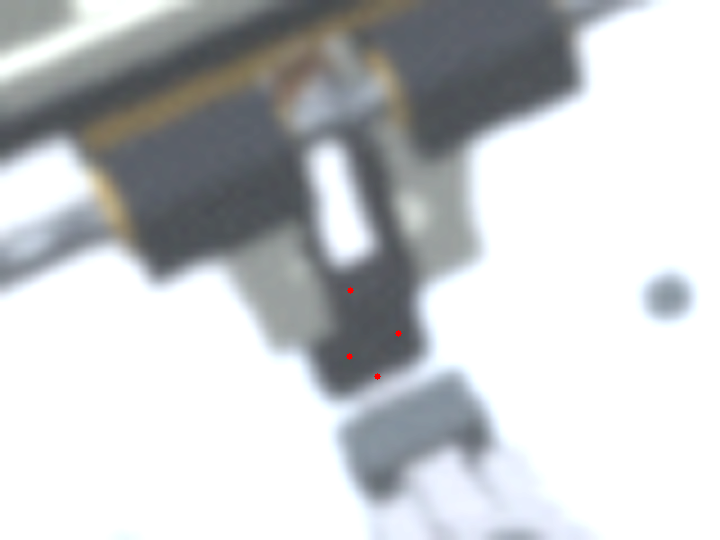

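```bash
python3 - <<'E'
from h import *
cy=np.array([.214,.977,0]);cx=np.array([.977,-.214,0]);p=np.array([.6194,.1965,.175])
for z in (.156,.175):
  for s in(1,-1):
    for x in(-.0095,.0095): print("s1",z,s,x,((proj("scene",[*(p+s*.025*cy+x*cx)[:2],z])-[120,200])*3).round())
p=np.array([.6191,.1934,.1141])
for z in (.095,.114):
  for s in(1,-1):
    for x in(-.0095,.0095): print("s3",z,s,x,((proj("scene",[*(p+s*.005*cy+x*cx)[:2],z])-[165,225])*9+4).round())
E
```

```text
s1 0.156 1 -0.0095 [195. 158.]
s1 0.156 1 0.0095 [181. 133.]
s1 0.156 -1 -0.0095 [283. 118.]
s1 0.156 -1 0.0095 [268.  94.]
s1 0.175 1 -0.0095 [187. 136.]
s1 0.175 1 0.0095 [173. 111.]
s1 0.175 -1 -0.0095 [277.  95.]
s1 0.175 -1 0.0095 [262.  72.]
s3 0.095 1 -0.0095 [370. 392.]
s3 0.095 1 0.0095 [329. 321.]
s3 0.095 -1 -0.0095 [419. 368.]
s3 0.095 -1 0.0095 [378. 298.]
s3 0.114 1 -0.0095 [351. 333.]
s3 0.114 1 0.0095 [309. 262.]
s3 0.114 -1 -0.0095 [401. 309.]
s3 0.114 -1 0.0095 [359. 239.]
```

The pictures show the left finger covering the tab's top left corner. So the tips are still at tab-top height, about 19 mm higher than I assumed. I'll open, go 13 mm lower and close again, watching the force.

```bash
python3 -m pendant '[[0,0,-5,0,0,0],[0,0,-5,0,0,0],[0,0,-5,0,0,0],[0,0,-5,0,0,0],[0,0,4,0,0,0],[0,0,8,0,0,0],[0,0,13,0,0,0],[0,0,13,0,0,0]]' 45 20; python3 -m pendant '[[0,0,0,0,0,0],[0,0,0,0,0,0],[0,0,0,0,0,0],[0,0,0,0,0,0],[0,0,0,0,0,0]]' 10 20
```

```text
time_s: 4.42
tcp_pos: [0.6188, 0.1933, 0.1004]
eef_rot: [180.0, 0.0, -12.5]
contact_force: [0.9, 0.3, 0.8]
gripper_width: 0.0449
gripper_force: 0.0
time_s: 5.05
tcp_pos: [0.6199, 0.1951, 0.1014]
eef_rot: [-179.8, -0.1, -12.4]
contact_force: [1.2, 5.9, -2.1]
gripper_width: 0.0219
gripper_force: 20.0
```

Gripped at 21.9 mm, which is the tab's width. Now I'll slide it back.

```bash
python3 -m pendant '[[4,0,0,0,0,0],[8,0,0,0,0,0],[12,0,0,0,0,0],[16,0,0,0,0,0],[20,0,0,0,0,0],[23,0,0,0,0,0],[23,0,0,0,0,0],[23,0,0,0,0,0]]'; python3 -m pendant '[[0,0,0,0,0,0],[0,0,0,0,0,0],[0,0,0,0,0,0],[0,0,-20,0,0,0],[0,0,-50,0,0,0],[0,0,-70,0,0,0],[-60,0,-70,0,0,0],[-120,0,-70,0,0,0],[-180,0,-70,0,0,0],[-200,0,-70,0,0,0],[-200,0,-70,0,0,0],[-200,0,-70,0,0,0]]' 45 20; python3 - <<'E'
from h import *
t=r.capture("top")[:,:,::-1];s=r.capture("scene")[:,:,::-1]
for b in blobs("t",t,(170,180,275,290),90):print("top",b)
for b in blobs("s",s,(190,235,230,345),70):print("scene",b)
cv2.imwrite("pics/c4.png",np.hstack([cv2.resize(t[180:300,165:285],None,fx=3,fy=3),cv2.resize(s[230:350,160:280],None,fx=3,fy=3)]))
E
```

```text
time_s: 6.05
tcp_pos: [0.6398, 0.1911, 0.1014]
eef_rot: [-179.9, 0.1, -12.4]
contact_force: [-10.0, 11.1, 7.0]
gripper_width: 0.0217
gripper_force: 20.0
time_s: 7.55
tcp_pos: [0.4473, 0.2319, 0.1712]
eef_rot: [-180.0, -0.0, -12.5]
contact_force: [0.0, 0.7, -0.9]
gripper_width: 0.0448
gripper_force: 0.0
top (np.int32(77), array([222, 191,  13,   9]), array([227.85714286, 194.90909091]))
top (np.int32(68), array([218, 213,  14,   8]), array([224.41176471, 216.02941176]))
top (np.int32(19), array([215, 236,   5,   5]), array([216.84210526, 238.15789474]))
top (np.int32(1068), array([170, 256,  75,  34]), array([198.74719101, 278.12640449]))
top (np.int32(55), array([170, 266,   3,  24]), array([170.74545455, 278.43636364]))
```

View pics/c4.png

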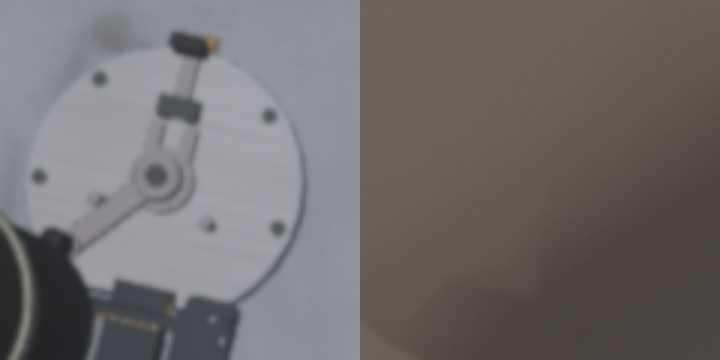

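The left crop shows the tab well back, now at the lid's rim at top pixel (227.9,194.9). The arm blocks the scene view. I'll compute the catch travel and the handle's arc in tool axes.

```bash
python3 - <<'E'
from h import *
d=ray("top",(227.86,194.91),.108)-ray("top",(225.26,205.08),.108);print("travel",d,np.hypot(*d[:2]),np.degrees(np.arctan2(d[1],d[0])))
s=r.get_state();p=s["tcp_pos"];yaw=np.radians(s["eef_rot"][2]);print(p,np.degrees(yaw))
T=np.array([[np.cos(yaw),np.sin(yaw)],[np.sin(yaw),-np.cos(yaw)]])
piv=np.array([.557,.209]);g=np.array([.5115,.2635]);a0=np.arctan2(*(g-piv)[::-1]);print(np.degrees(a0),np.hypot(*(g-piv)))
print("to grip",T@(g-p[:2])*1e3)
for k in np.arange(0,1.5,.1):
    q=piv+.072*np.array([np.cos(a0+k),np.sin(a0+k)]);print(round(k,1),(T@(q-g)*1e3).round(1))
E
```

```text
travel [ 0.01974431 -0.00405809  0.        ] 0.02015702683345429 -11.614373292840382
[0.44731894 0.23157438 0.17080333] -12.541564192916923
129.85723544211584 0.07099647878592298
to grip [ 55.71704233 -45.10060565]
0.0 [-0.8 -0.6]
0.1 [-4.9  5.3]
0.2 [-8.4 11.6]
0.3 [-11.2  18.2]
0.4 [-13.4  25.1]
0.5 [-14.9  32.1]
0.6 [-15.6  39.3]
0.7 [-15.7  46.5]
0.8 [-15.   53.6]
0.9 [-13.6  60.7]
1.0 [-11.5  67.6]
1.1 [-8.8 74.2]
1.2 [-5.4 80.6]
1.3 [-1.3 86.5]
1.4 [ 3.3 92.1]
```

The catch travel is about 20 mm, so step 1 is met. Next I'll go over the grip, descend and close on it.

```bash
python3 -m pendant '[[28,-23,0,0,0,0],[56,-46,0,0,0,0],[56,-46,0,0,0,0],[56,-46,20,0,0,0],[56,-46,40,0,0,0],[56,-46,55,0,0,0],[56,-46,55,0,0,0]]'; python3 -m pendant '[[0,0,0,0,0,0],[0,0,0,0,0,0],[0,0,0,0,0,0],[0,0,0,0,0,0],[0,0,0,0,0,0]]' 8 15
```

```text
time_s: 8.52
tcp_pos: [0.5104, 0.2636, 0.1148]
eef_rot: [179.9, 0.1, -12.5]
contact_force: [-0.2, -0.1, 0.4]
gripper_width: 0.0448
gripper_force: 0.0
time_s: 9.15
tcp_pos: [0.511, 0.2644, 0.1165]
eef_rot: [-180.0, -0.0, -12.5]
contact_force: [-0.4, -1.1, 4.2]
gripper_width: 0.0154
gripper_force: 15.0
```

Closed at about 16 mm, so the post is held. Now the swing along the arc.

```bash
python3 -m pendant '[[-4,6,0,0,0,0],[-8,12,0,0,0,0],[-11,19,0,0,0,0],[-13,26,0,0,0,0],[-14,33,0,0,0,0],[-15,40,0,0,0,0],[-15,47,0,0,0,0],[-14,54,0,0,0,0],[-13,61,0,0,0,0]]'; python3 -m pendant '[[2,7,0,0,0,0],[5,13,0,0,0,0],[8,20,0,0,0,0],[12,26,0,0,0,0],[17,32,0,0,0,0],[17,32,0,0,0,0],[17,32,0,0,0,0]]'
```

```text
time_s: 10.28
tcp_pos: [0.485, 0.209, 0.1165]
eef_rot: [-179.8, -0.0, -12.4]
contact_force: [-3.1, 5.9, 3.7]
gripper_width: 0.0156
gripper_force: 15.0
time_s: 11.15
tcp_pos: [0.4952, 0.1733, 0.1165]
eef_rot: [-179.9, -0.1, -12.5]
contact_force: [1.6, 2.0, 4.2]
gripper_width: 0.0153
gripper_force: 15.0
```

The grip is now at about 210°, against 208° expected at the open stop. I'll release it, lift clear and check.

```bash
python3 -m pendant '[[0,0,0,0,0,0],[0,0,0,0,0,0],[0,0,0,0,0,0],[0,0,-20,0,0,0],[0,0,-50,0,0,0],[0,0,-90,0,0,0],[-20,-50,-90,0,0,0],[-20,-100,-90,0,0,0],[-20,-150,-90,0,0,0],[-20,-200,-90,0,0,0],[-20,-250,-90,0,0,0],[-20,-250,-90,0,0,0]]' 45; python3 - <<'E'
from h import *
t=r.capture("top")[:,:,::-1];cv2.imwrite("pics/c5.png",cv2.resize(t[180:320,150:500],None,fx=2.2,fy=2.2))
for b in blobs("t",t,(175,180,275,290),90):print("top",b)
E
```

```text
time_s: 12.65
tcp_pos: [0.5291, 0.4238, 0.204]
eef_rot: [179.9, 0.1, -12.4]
contact_force: [-0.7, -0.5, 0.1]
gripper_width: 0.0448
gripper_force: 0.0
top (np.int32(80), array([222, 191,  13,   9]), array([227.7875, 194.825 ]))
top (np.int32(82), array([218, 212,  14,   9]), array([224.42682927, 215.95121951]))
top (np.int32(24), array([214, 236,   6,   5]), array([216.70833333, 238.        ]))
top (np.int32(68), array([228, 267,  10,   9]), array([232.36764706, 271.17647059]))
```

View pics/c5.png

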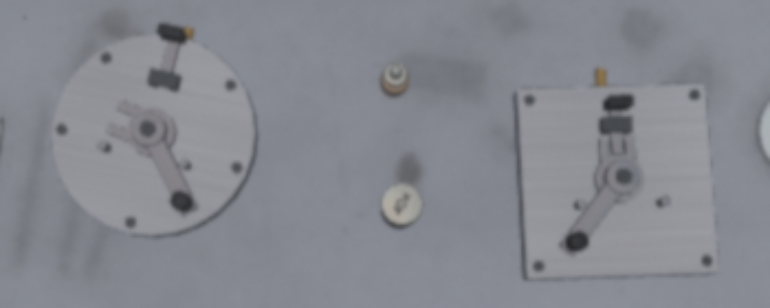

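The picture shows the round chamber's handle resting against its open stop pin, with the grip at top pixel (232,271). Its catch is still back at (228,195), the square chamber is untouched, and the arm is clear. Handing in.

```bash
python3 -c "
from plant import r
print(r.close_job())"
```

```text
the job is handed in; nothing more can be done
None
```

The round chamber is unclamped: its catch is about 20 mm back and its handle is at the open stop. The square chamber was left locked, and the job is handed in with no verdict shown.

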